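# Put the piled oilstones back in their cases

### The arm

A 6-joint arm with a two-finger parallel gripper is mounted at the origin on the work surface. World frame = base frame: x ahead of the robot, y to its left, z up, the work surface at z = 0. Lengths are in mm, angles in rad, forces in N, time in s.
With the tool pointing down it reaches from about 300 to 775 mm from the base axis. Payload 14.6 kg.
Tool frame: the origin (TCP) lies between the finger pads; the fingertips stand 19 mm ahead of it and the grasp point (between the pads) is the TCP; x points along the fingers, y is the direction in which the jaws open and shut, and the axes are right-handed (so a half turn about x gives the same grasp; the last joint's range is limited). The gripper opens to 94 mm and grips with 3 to 60 N. Pads are 16 mm wide; open, the fingers measure 119 mm over their backs; the gripper's body (75 mm by 177 mm) begins 78 mm behind the grasp point.
Start: joints at [1.095, 0.3, 1.521, -0, 1.321, -0.067], TCP at [218.626, 504.67, 224.446] pointing down, gripper open.
Joint ranges: [-3.03, 3.03], [-0.79, 2.21], [0.23, 2.52], [-1.04, 4.18], [0, 3.07], [-2.55, 2.55]. Speed limits (rad/s): [2.22, 2.22, 2.57, 3.14, 3.14, 3.14].

### API

Orientations are given as [roll, pitch, yaw] about the fixed x, y, z axes, in that order (R = Rz(yaw) Ry(pitch) Rx(roll)).
In Python, from cell import manip gives the robot as it stands.
- The arm moves only by the tool jog_arm, never from a script. Its argument "series" is one flat list of numbers, 7 for each row, row after row: the turn, a rotation vector about the world's x, y, z in rad, then the shift along the world's x, y, z in m, then the opening, from -1 (shut) to 1 (fully open). A call has 1 to 20 rows; each row is the pose to reach, as a shift and turn from the pose commanded when the call began; what a row does not reach only later rows make up. A row lasts 1/8 s, in which the tool goes at most 62.5 mm and 10.7 degrees, less where a joint would pass 70% of its speed; a pose out of reach is approached as far as the arm can. A call with a gripper value outside its range is refused whole. The fingers move at their own pace and stop on an object; "squeeze" is the grip in N (left out, the last holds). Time passes only in rows, so rows that repeat a pose let the fingers close. It gives the time, the measured TCP pose, the force and the opening at its end, in the units of the state.
- manip.read_state(): the state, without advancing time (a new reading comes with each control period).
- manip.camera(name): name is "side" or "top" or "wrist"; returns a dict with "color" (420x560x3 uint8, blue, green, red), "range_z" (420x560 float32, mm along the optical axis (not along the pixel's ray), 0 where there is no reading), "fx", "fy", "cx", "cy" (pixels), "D" ([k1, k2, p1, p2, k3] as OpenCV has them; the pictures are not rectified), "pose" (4x4, takes a point from camera to world coordinates); the wrist camera has in their place "mount" (4x4, takes a point from camera to tool coordinates, whose origin is the TCP and whose axes are the tool frame's). Camera axes: x right, y down, z forward; pixel columns grow to the right and rows downward; lengths in mm; the calibration is good to about 2 mm. A picture is of the moment at which its call begins: read the wrist's pose just before it.
- manip.sign_off(): hands the job in, once; it reports no verdict.
The state is a dict: "clock": time; "joints": joint angles; "qd": joint speeds; "effort": joint torques, N m; "eef_pos": TCP position; "eef_rot": TCP orientation; "wrist_force": force on the tool from outside, world axes, zero at the start; "moment": the same for the moment, N m; "finger_gap": finger opening in mm.
Only numpy, scipy, OpenCV 4.12 (cv2) and the standard library are available. Lean on these libraries where they do the work, as an engineer would, in place of code of your own. Each camera call takes 0.05 s, during which the arm holds its last target.

### The job

The sharpening is done: take the pile of four oilstones apart from the top, one stone at a time, and lay each stone flat in its own open case, the one whose length and width fit it. Set the stones down without dropping them, and leave the oil bottle and the mug standing where they are.

Things in the scene. Friction and masses are not known exactly. Their poses are not given: they have to be found in the camera images.
- stone_coarse: grey oilstone, a plain bar 200 long (own x) x 60 wide (own y) x 25 mm high (own z, up); origin at the centre of its underside; lowest in the pile, directly on the bench, about 0.66 kg; loose. At the start the four stones lie in one pile, long axes roughly alike (within 0.2 rad of the stone beneath), each roughly centred on the one beneath.
- stone_medium: red-brown oilstone, a plain bar 150 long (own x) x 50 wide (own y) x 25 mm high (own z, up); origin at the centre of its underside; second from the bottom, on the grey stone, about 0.43 kg; loose. At the start the four stones lie in one pile, long axes roughly alike (within 0.2 rad of the stone beneath), each roughly centred on the one beneath.
- stone_fine: white oilstone, a plain bar 110 long (own x) x 42 wide (own y) x 20 mm high (own z, up); origin at the centre of its underside; third from the bottom, on the red-brown stone, about 0.24 kg; loose. At the start the four stones lie in one pile, long axes roughly alike (within 0.2 rad of the stone beneath), each roughly centred on the one beneath.
- stone_slip: black oilstone, a plain bar 80 long (own x) x 32 wide (own y) x 18 mm high (own z, up); origin at the centre of its underside; top of the pile, on the white stone, about 0.11 kg; loose. At the start the four stones lie in one pile, long axes roughly alike (within 0.2 rad of the stone beneath), each roughly centred on the one beneath.
- case_coarse: open lower half of the dark wooden case of the grey stone, a shallow tray with green lining, 230 long (own x) x 90 wide (own y) x 10 mm high; inner floor 4 mm above the bench, 216 x 76 mm, so the stone has 8 mm room all round; rims 7 mm thick standing 6 mm above the floor; origin at the centre of its underside on the bench; fixed, long axis roughly ahead of the robot.
- case_medium: open lower half of the dark wooden case of the red-brown stone, a shallow tray with green lining, 180 long (own x) x 80 wide (own y) x 10 mm high; inner floor 4 mm above the bench, 166 x 66 mm, so the stone has 8 mm room all round; rims 7 mm thick standing 6 mm above the floor; origin at the centre of its underside on the bench; fixed, long axis roughly ahead of the robot.
- case_fine: open lower half of the dark wooden case of the white stone, a shallow tray with green lining, 140 long (own x) x 72 wide (own y) x 10 mm high; inner floor 4 mm above the bench, 126 x 58 mm, so the stone has 8 mm room all round; rims 7 mm thick standing 6 mm above the floor; origin at the centre of its underside on the bench; fixed, long axis roughly ahead of the robot.
- case_slip: open lower half of the dark wooden case of the black stone, a shallow tray with green lining, 110 long (own x) x 62 wide (own y) x 10 mm high; inner floor 4 mm above the bench, 96 x 48 mm, so the stone has 8 mm room all round; rims 7 mm thick standing 6 mm above the floor; origin at the centre of its underside on the bench; fixed, long axis roughly ahead of the robot.
- oil_bottle: amber glass oil bottle with red cap, 56 mm across, 140 mm high, standing on the bench beyond the cases; origin at the centre of its underside; loose, a bystander.
- mug: blue mug, 80 mm across, 92 mm high, with a handle on its own +y side, standing on the bench beyond the cases; origin at the centre of its underside; loose, a bystander.
There are look-alikes about, which are no part of the job. Of the things shaped like the stone_fine, the white one is meant. There is more than one size of the stone_slip; the one meant has the size given above.

How it is judged (in metres and radians):
On the way, in this order (a step that is already met when the one before it is completed fails the run):
1. the black stone lies flat in its own case, released (horizontal distance between stone_slip and case_slip below 0.013 m and z of stone_slip in the frame of case_slip below 0.0065 m and angle between stone_slip's own z axis and vertical below 0.06 rad and angle between the x axis of stone_slip and the x axis of case_slip, either way round below 0.25 rad and linear speed of stone_slip below 0.02 m/s and contact force between the fingers and stone_slip below 0.05 N), for 0.2 s.
2. the white stone lies flat in its own case, released (horizontal distance between stone_fine and case_fine below 0.013 m and z of stone_fine in the frame of case_fine below 0.0065 m and angle between stone_fine's own z axis and vertical below 0.06 rad and angle between the x axis of stone_fine and the x axis of case_fine, either way round below 0.25 rad and linear speed of stone_fine below 0.02 m/s and contact force between the fingers and stone_fine below 0.05 N), for 0.2 s.
3. the red-brown stone lies flat in its own case, released (horizontal distance between stone_medium and case_medium below 0.013 m and z of stone_medium in the frame of case_medium below 0.0065 m and angle between stone_medium's own z axis and vertical below 0.06 rad and angle between the x axis of stone_medium and the x axis of case_medium, either way round below 0.25 rad and linear speed of stone_medium below 0.02 m/s and contact force between the fingers and stone_medium below 0.05 N), for 0.2 s.
4. the grey stone lies flat in its own case, released (horizontal distance between stone_coarse and case_coarse below 0.013 m and z of stone_coarse in the frame of case_coarse below 0.0065 m and angle between stone_coarse's own z axis and vertical below 0.06 rad and angle between the x axis of stone_coarse and the x axis of case_coarse, either way round below 0.25 rad and linear speed of stone_coarse below 0.02 m/s and contact force between the fingers and stone_coarse below 0.05 N), for 0.2 s.
At the end, for the whole second after the job is handed in: each of the four stones lies flat on the floor of its own case (centre within 13 mm of the case's centre, underside less than 6.5 mm above the bench, tilt below 0.06 rad, long axes within 0.25 rad either way round), released and at rest (all of step 1 and all of step 2 and all of step 3 and all of step 4); the robot touches nothing.
It fails at once if a stone is dropped or falls (faster than 0.6 m/s while the fingers do not touch it: about 2 cm of free fall) ((linear speed of stone_slip above 0.6 m/s and contact force between the fingers and stone_slip below 0.01 N) or (linear speed of stone_fine above 0.6 m/s and contact force between the fingers and stone_fine below 0.01 N) or (linear speed of stone_medium above 0.6 m/s and contact force between the fingers and stone_medium below 0.01 N) or (linear speed of stone_coarse above 0.6 m/s and contact force between the fingers and stone_coarse below 0.01 N)).
It fails at once if the oil bottle is shoved more than 3 cm or knocked over (distance of oil_bottle from where it was at the start of the episode above 0.03 m or angle between oil_bottle's own z axis and vertical above 0.4 rad).
It fails at once if the mug is shoved more than 3 cm or knocked over (distance of mug from where it was at the start of the episode above 0.03 m or angle between mug's own z axis and vertical above 0.4 rad).
It also fails if it takes over 120 s, if anything falls off the work surface, if the arm or the gripper's body presses on something with over 40 N, if the wrist force passes 120 N, or if a joint passes its speed limit or range.

## Working session

There is one attempt and no reset: what is moved stays moved. The work goes in short steps, Python scripts to look and compute and a tool call to move; the robot and the scene stay as the last step left them, time stands still between calls to the robot, and variables do not carry over. Pictures are saved under pics/ and viewed, and the job is handed in when it is done.

Besides the shell and the picture viewer there is one more tool, called by a JSON object that holds its "name" and its "arguments". jog_arm: Moves the arm, as the interface text tells. Its arguments: {"type":"object","properties":{"series":{"type":"array","items":{"type":"number"}},"squeeze":{"type":"number"}},"required":["series"]}

```bash
ls; mkdir -p pics; python3 - <<'E'
from cell import manip
import cv2
print(manip.read_state())
for n in ["top","side"]:
    c=manip.camera(n); cv2.imwrite(f"pics/{n}0.png",c["color"])
    print(n,c["fx"],c["fy"],c["cx"],c["cy"],c["D"],c["pose"])
E
```

```text
pics
{'clock': 0.0, 'joints': array([ 1.09537055e+00,  3.00475462e-01,  1.52155788e+00,  2.37377709e-06,
        1.32068843e+00, -6.65949765e-02]), 'qd': array([ 2.53816675e-05,  1.08164428e-03, -1.04302170e-03, -5.47243545e-04,
        1.30592400e-04, -4.45212905e-04]), 'effort': array([-2.25498243e-04, -5.31809199e+01, -3.52744675e+01,  7.08105974e-02,
        2.44509632e-02, -8.13506813e-05]), 'eef_pos': array([218.53982793, 504.4686166 , 223.89373453]), 'eef_rot': array([-1.63942762,  1.5696672 , -2.04825901]), 'wrist_force': array([-0.14571524,  0.02796174, -0.17215925]), 'moment': array([-0.04481518, -0.0486122 , -0.04446278]), 'finger_gap': 93.59093745716305}
top 467.9238883407881 467.9238883407881 276.9983171160271 218.4936266794295 [0.0503482 0.        0.        0.        0.       ] [[ 1.41964617e-02 -9.82519906e-01  1.85615448e-01  2.89755323e+02]
 [-9.99786492e-01 -1.11606843e-02  1.73899115e-02 -1.78785211e+01]
 [-1.50143388e-02 -1.85822693e-01 -9.82468573e-01  1.12482112e+03]
 [ 0.00000000e+00  0.00000000e+00  0.00000000e+00  1.00000000e+00]]
side 502.9425585994418 502.9425585994418 282.374747390384 202.4808932036002 [-0.1575032  0.         0.         0.         0.       ] [[ 9.55107337e-01 -1.54027489e-01  2.53072138e-01  2.44186847e+02]
 [-2.95896270e-01 -4.53642077e-01  8.40627304e-01 -8.80496858e+02]
 [-1.46755427e-02 -8.77772407e-01 -4.78853035e-01  6.01359260e+02]
 [ 0.00000000e+00  0.00000000e+00  0.00000000e+00  1.00000000e+00]]
```

View pics/top0.png

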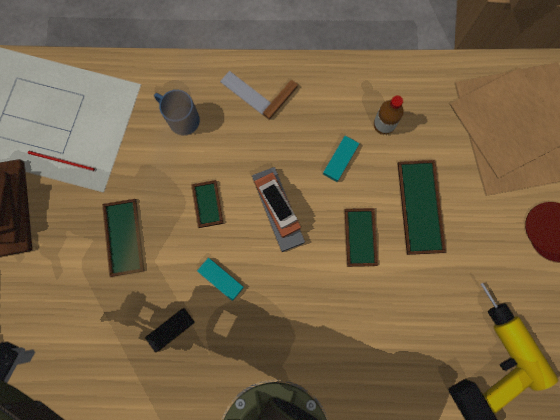

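View pics/side0.png

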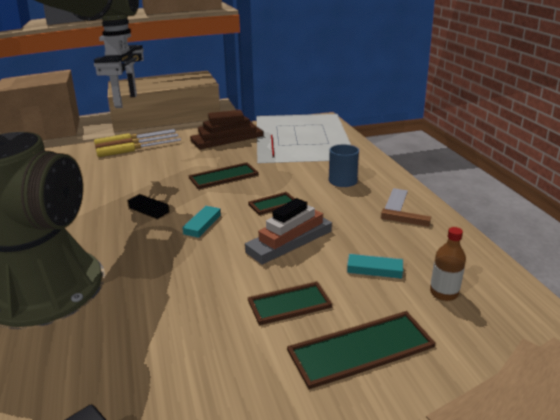

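The pile is at top-view (277,208). The green trays are at (207,203), (125,237), (361,237) and (421,207). Look-alikes are the teal bars at (342,158) and (220,279), a bigger black bar at (170,330), and a dark brown stepped pile at the left edge (12,207). Next I measure.

```bash
cat > h.py <<'E'
from cell import manip
import numpy as np, cv2
def cast(c,px,z,pose=None):
    px=np.asarray(px,float).reshape(-1,1,2)
    K=np.array([[c["fx"],0,c["cx"]],[0,c["fy"],c["cy"]],[0,0,1]])
    n=cv2.undistortPoints(px,K,np.array(c["D"])).reshape(-1,2)
    P=c["pose"] if pose is None else pose
    d=np.c_[n,np.ones(len(n))]@P[:3,:3].T; o=P[:3,3]
    return o+d*((z-o[2])/d[:,2])[:,None]
def rect(xy):
    (cx,cy),(w,h),a=cv2.minAreaRect(xy[:,:2].astype(np.float32))
    a=np.deg2rad(a)
    if w<h: w,h=h,w; a+=np.pi/2
    a=(a+np.pi/2)%np.pi-np.pi/2
    return np.round([cx,cy,w,h],1),round(a,3)
def blobs(mask,amin=80):
    cs,_=cv2.findContours(mask.astype(np.uint8),cv2.RETR_EXTERNAL,cv2.CHAIN_APPROX_NONE)
    return [k for k in cs if cv2.contourArea(k)>amin]
E
python3 - <<'E'
from h import *
c=manip.camera("top"); im=c["color"]; hsv=cv2.cvtColor(im,cv2.COLOR_BGR2HSV)
g=cv2.inRange(hsv,(45,60,20),(85,255,255))
for k in blobs(g):
    p=k.reshape(-1,2); print("green",p.mean(0).round(),rect(cast(c,p,4)))
crop=im[155:260,235:320]; cv2.imwrite("pics/crop0.png",cv2.resize(crop,None,fx=5.5,fy=5.5,interpolation=cv2.INTER_CUBIC))
r=c["range_z"]; 
for (u,v) in [(278,203),(262,182),(290,240),(207,203),(271,185),(165,330)]:
    z=r[v,u]; P=c["pose"];x=np.array([(u-c["cx"])/c["fx"]*z,(v-c["cy"])/c["fy"]*z,z,1]); print(u,v,(P@x)[:3].round(1),hsv[v,u])
E
```

```text
green [361. 237.] (array([ 460. , -200.1,  124.6,   56.7]), np.float64(0.035))
green [120. 235.] (array([452.6, 376. , 164.6,  64.1]), np.float64(0.169))
green [207. 203.] (array([537.8, 174.6,  95. ,  46.7]), np.float64(0.194))
green [421. 207.] (array([ 536.6, -347.3,  215.7,   74.9]), np.float64(0.065))
278 203 [521.4  -1.3  88. ] [120  73  14]
262 182 [582.5  38.4  43.1] [  9 160 124]
290 240 [446.2 -30.   23.9] [135   5  96]
207 203 [538.7 174.9   2.3] [ 76 173  62]
271 185 [563.3  15.3  88.5] [20 13 60]
165 330 [233.9 255.5  23.6] [55 73 21]
```

View pics/crop0.png

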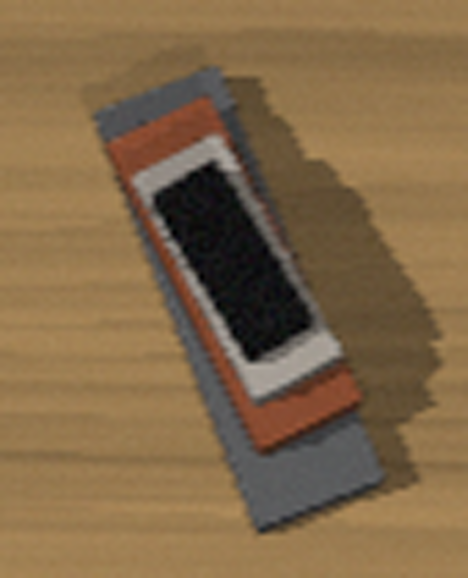

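The four trays' lining sizes match the given ones to about 2 mm. The crop shows the black bar on white, on red-brown, on grey. Next I measure the black bar and compare the two views.

```bash
python3 - <<'E'
from h import *
from scipy.spatial.transform import Rotation as R
c=manip.camera("top"); im=c["color"]; hsv=cv2.cvtColor(im,cv2.COLOR_BGR2HSV)
win=np.zeros(im.shape[:2],np.uint8); win[160:255,245:310]=1
blk=(hsv[...,2]<38)&(win>0)
for k in blobs(blk): p=k.reshape(-1,2); print("slip top",p.mean(0),rect(cast(c,p,88)))
s=manip.camera("side"); im=s["color"]; hs=cv2.cvtColor(im,cv2.COLOR_BGR2HSV)
g=cv2.inRange(hs,(45,60,20),(85,255,255))
for k in blobs(g):
    p=k.reshape(-1,2); print("green side",p.mean(0).round(),rect(cast(s,p,4)))
cv2.imwrite("pics/crop1.png",cv2.resize(im[180:270,230:350],None,fx=6,fy=6,interpolation=cv2.INTER_CUBIC))
st=manip.read_state(); M=R.from_euler("xyz",st["eef_rot"]).as_matrix(); print(M.round(3)); print(np.arctan2(M[1,1],M[0,1]))
E
```

```text
slip top [276.70512821 202.01282051] (array([524.3,   1.5,  79.6,  30.7]), np.float64(0.554))
green side [358. 347.] (array([ 537.7, -343.1,  214.7,   71.5]), np.float64(0.067))
green side [289. 301.] (array([ 460.3, -196.1,  124.4,   51.7]), np.float64(0.034))
green side [273. 202.] (array([539.1, 179.4,  89. ,  40.4]), np.float64(0.17))
green side [223. 174.] (array([452.5, 380.2, 162.2,  55.1]), np.float64(0.186))
[[-0.     0.398  0.918]
 [-0.     0.918 -0.398]
 [-1.    -0.001 -0.   ]]
1.1620042447102246
```

View pics/crop1.png

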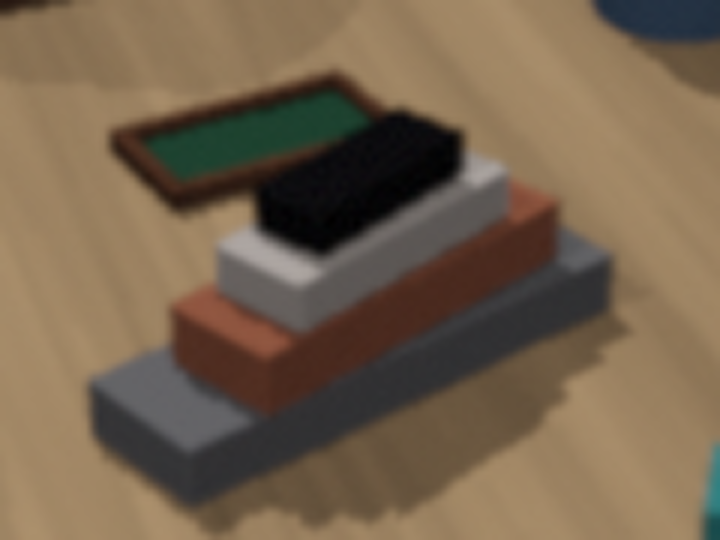

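{"name": "jog_arm", "arguments": {"series": [0,0,-2.179,0.3057,-0.5032,0,1,0,0,-2.179,0.3057,-0.5032,0,1,0,0,-2.179,0.3057,-0.5032,0,1,0,0,-2.179,0.3057,-0.5032,0,1,0,0,-2.179,0.3057,-0.5032,0,1,0,0,-2.179,0.3057,-0.5032,0,1,0,0,-2.179,0.3057,-0.5032,0,1,0,0,-2.179,0.3057,-0.5032,0,1,0,0,-2.179,0.3057,-0.5032,0,1,0,0,-2.179,0.3057,-0.5032,0,1,0,0,-2.179,0.3057,-0.5032,0,1,0,0,-2.179,0.3057,-0.5032,0,1,0,0,-2.179,0.3057,-0.5032,0,1,0,0,-2.179,0.3057,-0.5032,0,1,0,0,-2.179,0.3057,-0.5032,0,1,0,0,-2.179,0.3057,-0.5032,0,1], "squeeze": 20}}

```text
clock: 2.25
eef_pos: [524.3, 1.5, 224.5]
eef_rot: [2.888, 1.571, 0.301]
wrist_force: [0.1, 0.5, 0.0]
finger_gap: 94.2
```

```bash
cat >> h.py <<'E'
from scipy.spatial.transform import Rotation as R
def toolT():
    st=manip.read_state(); T=np.eye(4); T[:3,:3]=R.from_euler("xyz",st["eef_rot"]).as_matrix(); T[:3,3]=st["eef_pos"]; return T
def yaw(): M=toolT(); return np.arctan2(M[1,1],M[0,1])
def wrist():
    T=toolT(); c=manip.camera("wrist"); c["pose"]=T@c["mount"]; return c
E
python3 - <<'E'
from h import *
print(yaw()); c=wrist(); im=c["color"]; cv2.imwrite("pics/w0.png",im); print(c["mount"].round(3),c["fx"])
hsv=cv2.cvtColor(im,cv2.COLOR_BGR2HSV)
for k in blobs((hsv[...,2]<38)&(c["range_z"]>60)): p=k.reshape(-1,2); print(p.mean(0).round(),rect(cast(c,p,88)))
E
```

```text
-1.0161242890094722
[[-1.00000e-03 -2.33000e-01  9.73000e-01 -1.61374e+02]
 [ 1.00000e+00 -2.00000e-03  0.00000e+00  4.57000e-01]
 [ 2.00000e-03  9.73000e-01  2.33000e-01 -6.72940e+01]
 [ 0.00000e+00  0.00000e+00  0.00000e+00  1.00000e+00]] 345.6398462601906
[166. 285.] (array([398.1,  48.4,  60. ,  23.6]), np.float64(-0.143))
[ 50. 326.] (array([287.5, 140.3, 146.8, 119.2]), np.float64(0.524))
[388. 284.] (array([ 515.2, -128.2,   75.6,   25.5]), np.float64(1.079))
[506. 318.] (array([ 551.9, -258.5,  153.2,  119.2]), np.float64(0.688))
[282. 198.] (array([5.298e+02, 4.000e-01, 7.750e+01, 2.350e+01]), np.float64(0.548))
[127.  77.] (array([550.9, 164.4,  60.8,   3. ]), np.float64(0.202))
[ 3. 23.] (array([536.8, 280.4,  37.9,   5.6]), np.float64(0.177))
```

View pics/w0.png

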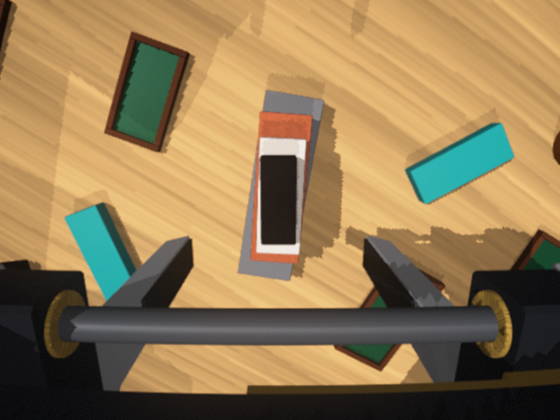

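```bash
python3 - <<'E'
from h import *
c=wrist(); im=c["color"]
hsv=cv2.cvtColor(im,cv2.COLOR_BGR2HSV)
for k in blobs(cv2.inRange(hsv,(45,60,20),(85,255,255))): p=k.reshape(-1,2); print(p.mean(0).round(),rect(cast(c,p,4)))
sub=hsv[140:270,245:320,2]
for v in (150,154,158,165,200,240,244,248,252): print(v,hsv[v,255:305:3,2])
x=np.zeros(im.shape[:2],bool);x[140:262,245:320]=1
for t in (40,60,80):
  for k in blobs((hsv[...,2]<t)&x): p=k.reshape(-1,2); print(t,cv2.boundingRect(k),rect(cast(c,p,88)))
r=c["range_z"]
for u,v in [(278,160),(278,200),(278,235),(278,241),(278,246),(278,150)]:
  n=np.array([(u-c["cx"])/c["fx"],(v-c["cy"])/c["fy"],1])*r[v,u]; print(u,v,(c["pose"]@np.r_[n,1])[:3].round(1))
E
```

```text
[368. 349.] (array([ 402.2, -209.4,   60.9,   27.2]), np.float64(-1.038))
[379. 303.] (array([ 470.8, -178.8,   18.8,   16.4]), np.float64(-1.032))
[543. 258.] (array([ 621.9, -328.1,   44.9,   38.3]), np.float64(0.059))
[111. 227.] (array([382.7, 141.9,  63.6,   9.5]), np.float64(0.945))
[145.  91.] (array([538.4, 176.2,  96.6,  46.7]), np.float64(0.196))
150 [216 204 236 229 229 229 229 228 228 228 228 228 228 229 227 240 241]
154 [187 213 231 198 191 192 191 191 190 188 189 189 189 193 231 241 240]
158 [162 207  47  41  42  41  40  39  39  38  38  37  38  36 142 193 236]
165 [148 192  49  43  42  42  40  38  39  37  35  39  38  34 124 169 162]
200 [209 234  59  41  40  40  36  37  36  36  35  33  33  35 141 167 112]
240 [209 241 117  42  41  39  40  40  40  38  38  37  38  36 169 133 140]
244 [208 241 197 126 128 128 126 123 126 125 123 124 125 143 240 159 147]
248 [210 240 240 241 241 241 241 241 241 241 241 240 240 239 240 152 149]
252 [210 229 230 230 231 232 235 236 237 238 239 239 239 239 239 134 142]
40 (262, 156, 34, 87) (array([528.5,   2.5,  77.7,  29.1]), np.float64(0.542))
60 (261, 156, 35, 88) (array([527.9,   2.6,  78.7,  30. ]), np.float64(0.564))
80 (261, 156, 36, 88) (array([528.1,   2.2,  78.7,  30.8]), np.float64(0.542))
278 160 [558.3  21.4  88.7]
278 200 [528.8   3.2  90.1]
278 235 [501.2 -13.8  89. ]
278 241 [496.4 -16.8  88.9]
278 246 [487.  -22.7  71. ]
278 150 [564.6  25.2  72.9]
```

{"name": "jog_arm", "arguments": {"series": [0,0,0,0.0022,0.0005,-0.06,1,0,0,0,0.0022,0.0005,-0.11,1,0,0,0,0.0022,0.0005,-0.1275,1,0,0,0,0.0022,0.0005,-0.1275,1,0,0,0,0.0022,0.0005,-0.1275,0,0,0,0,0.0022,0.0005,-0.1275,-0.2,0,0,0,0.0022,0.0005,-0.1275,-0.5,0,0,0,0.0022,0.0005,-0.1275,-1,0,0,0,0.0022,0.0005,-0.1275,-1,0,0,0,0.0022,0.0005,-0.1275,-1,0,0,0,0.0022,0.0005,-0.1275,-1], "squeeze": 15}}

```text
clock: 3.72
eef_pos: [526.5, 2.0, 96.9]
eef_rot: [-1.123, 1.571, 2.572]
wrist_force: [-0.6, 0.3, 0.4]
finger_gap: 31.8
```

{"name": "jog_arm", "arguments": {"series": [0,0,0,0,0,0.015,-1,0,0,0,0,0,0.05,-1,0,0,0,0,0,0.08,-1,0,0,-0.18,0.006,0.06,0.08,-1,0,0,-0.358,0.0119,0.12,0.08,-1,0,0,-0.358,0.0119,0.174,0.08,-1,0,0,-0.358,0.0119,0.174,0.05,-1,0,0,-0.358,0.0119,0.174,0.03,-1,0,0,-0.358,0.0119,0.174,0.03,-1,0,0,-0.358,0.0119,0.174,0.03,-1]}}

```text
clock: 4.97
eef_pos: [539.0, 176.0, 128.4]
eef_rot: [-3.085, 1.569, 0.252]
wrist_force: [0.9, 0.1, -1.4]
finger_gap: 31.8
```

```bash
python3 - <<'E'
from h import *
c=wrist(); cv2.imwrite("pics/w1.png",c["color"]); t=manip.camera("top"); s=manip.camera("side")
a=cv2.resize(t["color"][150:260,150:320],None,fx=3,fy=3);b=cv2.resize(s["color"][150:260,200:370],None,fx=3,fy=3)
cv2.imwrite("pics/ts1.png",np.vstack([a,b])[:600]); print(toolT()[:3,3],yaw())
E
```

```text
[538.84717744 175.94057382 128.07891212] -1.3752756970287585
```

View pics/w1.png

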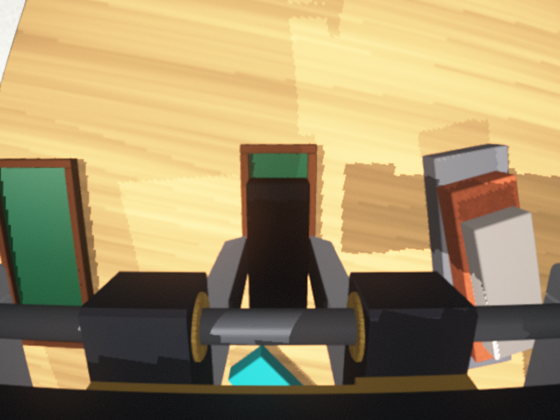

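View pics/ts1.png

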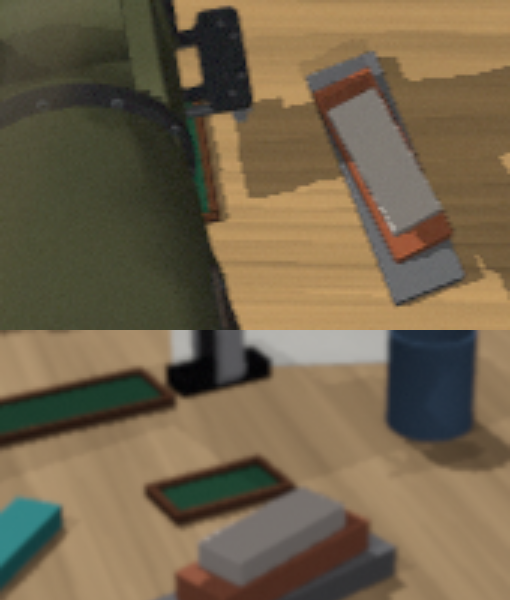

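```bash
python3 - <<'E'
from h import *
c=wrist(); T=toolT(); v=c["color"].max(2)
print(v[170:190,278], v[184,240:320:2])
# far end of stone in tool frame (along length) at top z
for row in (178,180,182):
  p=cast(c,[[278,row]],T[2,3]-9)[0]; print(row,(np.linalg.inv(T)@np.r_[p,1])[:3].round(1))
hsv=cv2.cvtColor(c["color"],cv2.COLOR_BGR2HSV)
print(hsv[140:175,278,1],)
for row in (152,154):
  p=cast(c,[[278,row]],4)[0]; print(row,p.round(1),(np.linalg.inv(T)@np.r_[p,1])[:3].round(1))
E
```

```text
[108 106 107 105 106 108 105  81  42  39  41  40  40  43  43  44  44  44
  44  44] [236 141 138  94  56  57  57  56  55  54  50  50  47  45  48  47  45  46
  45  43  45  42  44  44  41  42  45  44  44  43  44  47  47  48  49 135
 149 148 168 204]
178 [  9.1   0.7 -42.6]
180 [  9.1   0.7 -41.6]
182 [  9.1   0.7 -40.6]
[102 103 106 124 145 163 165 167 166 167 165 163 152  93  99 113 112 113
 111 110 109 111 111 114 119 115 112 117 112 115 116 113 112 117 118]
152 [585.5 184.3   4. ] [123.9   0.8 -47.4]
154 [583.9 184.    4. ] [123.9   0.8 -45.7]
```

{"name": "jog_arm", "arguments": {"series": [0,0,0,-0.003,-0.0006,-0.04,-1,0,0,0,-0.003,-0.0006,-0.075,-1,0,0,0,-0.003,-0.0006,-0.09,-1,0,0,0,-0.003,-0.0006,-0.094,-1,0,0,0,-0.003,-0.0006,-0.0955,-1,0,0,0,-0.003,-0.0006,-0.0955,-1,0,0,0,-0.003,-0.0006,-0.0955,-1]}}

```text
clock: 6.05
eef_pos: [535.8, 175.4, 32.1]
eef_rot: [-3.094, 1.57, 0.244]
wrist_force: [-0.5, 0.3, -0.9]
finger_gap: 31.6
```

{"name": "jog_arm", "arguments": {"series": [0,0,0,0,0,-0.0005,-1,0,0,0,0,0,-0.001,-1,0,0,0,0,0,-0.001,-1,0,0,0,0,0,-0.001,-1]}}

```text
clock: 6.55
eef_pos: [535.6, 175.4, 30.9]
eef_rot: [-3.086, 1.57, 0.251]
wrist_force: [-2.5, -0.1, 6.6]
finger_gap: 31.5
```

Contact (6.6 N up). I release and rise.

{"name": "jog_arm", "arguments": {"series": [0,0,0,0,0,0,-0.25,0,0,0,0,0,0,-0.1,0,0,0,0,0,0,0,0,0,0,0,0,0,0,0,0,0,0,0,0.02,0,0,0,0,0,0,0.08,0.5,0,0,0,0,0,0.14,1,0,0,0,0,0,0.19,1,0,0,0.36,-0.012,-0.06,0.19,1,0,0,0.36,-0.012,-0.12,0.19,1,0,0,0.36,-0.012,-0.174,0.19,1,0,0,0.36,-0.012,-0.174,0.19,1,0,0,0.36,-0.012,-0.174,0.19,1]}}

```text
clock: 8.18
eef_pos: [523.4, 1.6, 220.5]
eef_rot: [-2.474, 1.571, 1.223]
wrist_force: [-0.9, -0.0, 0.8]
finger_gap: 94.0
```

```bash
cat > look.py <<'E'
from h import *
import sys
n=sys.argv[1]
c=wrist(); print(toolT()[:3,3].round(1),round(yaw(),3)); cv2.imwrite(f"pics/w{n}.png",c["color"])
t=manip.camera("top"); cv2.imwrite(f"pics/t{n}.png",t["color"])
E
python3 look.py 2; python3 - <<'E'
from h import *
c=wrist(); im=c["color"]; hsv=cv2.cvtColor(im,cv2.COLOR_BGR2HSV); x=np.zeros(im.shape[:2],bool);x[120:290,225:340]=1
for t in (120,150):
  w=(hsv[...,1]<40)&(hsv[...,2]>t)&x
  for k in blobs(w): p=k.reshape(-1,2); print("fine wrist",cv2.boundingRect(k),rect(cast(c,p,70)))
t=manip.camera("top"); im=t["color"]; hs=cv2.cvtColor(im,cv2.COLOR_BGR2HSV)
E
```

```text
[523.5   2.2 220.4] -1.014
fine wrist (239, 162, 54, 120) (array([503.1,  -6.2, 109.6,  50.8]), np.float64(0.391))
fine wrist (258, 138, 50, 117) (array([528. ,   0.7, 109. ,  41.2]), np.float64(0.509))
fine wrist (258, 138, 50, 117) (array([528. ,   0.7, 109. ,  41.2]), np.float64(0.509))
```

View pics/w2.png

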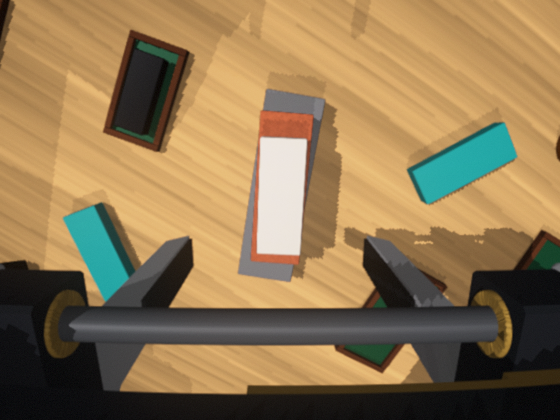

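View pics/t2.png

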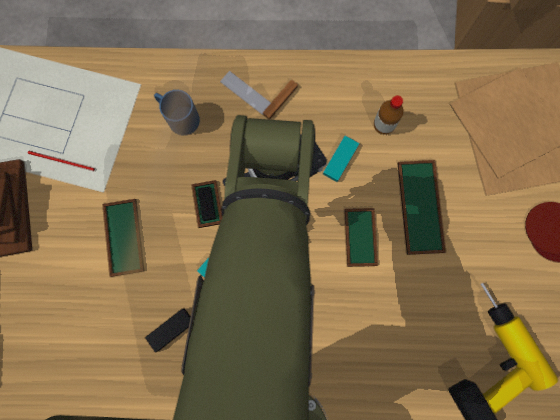

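```bash
python3 - <<'E'
from h import *
for n,c in (("w",wrist()),("t",manip.camera("top"))):
  hsv=cv2.cvtColor(c["color"],cv2.COLOR_BGR2HSV); x=np.zeros(hsv.shape[:2],bool)
  if n=="w": x[35:150,105:190]=1
  else: x[182:226,194:222]=1
  for t in (38,48):
   for k in blobs((hsv[...,2]<t)&(hsv[...,1]<110)&x,40): print(n,t,rect(cast(c,k.reshape(-1,2),22)))
E
python3 - <<'E'
import cv2,numpy as np
a=cv2.imread("pics/w2.png")[25:160,95:200];b=cv2.imread("pics/t2.png")[175:230,185:230]
cv2.imwrite("pics/c2.png",np.hstack([cv2.resize(a,(400,514)),cv2.resize(b,(400,514))]))
E
```

```text
w 38 (array([542.1, 173. ,  87.4,  39. ]), np.float64(0.205))
w 48 (array([540.6, 170.1,  91.3,  44.5]), np.float64(0.201))
t 38 (array([533.6, 172.4,  81.4,  34.9]), np.float64(0.205))
t 48 (array([533.5, 173.6,  82.5,  39.5]), np.float64(0.199))
```

View pics/c2.png

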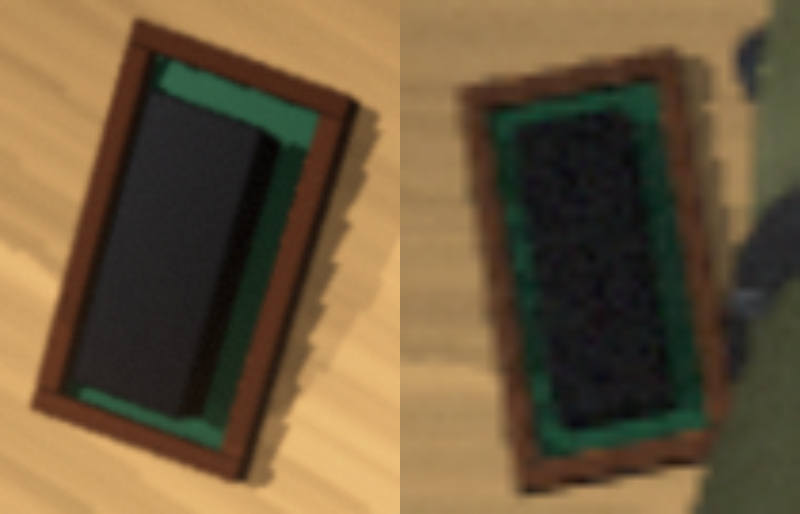

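```bash
python3 - <<'E'
from h import *
t=manip.camera("top"); im=cv2.imread("pics/top0.png"); hs=cv2.cvtColor(im,cv2.COLOR_BGR2HSV)
x=np.zeros(hs.shape[:2],bool); x[160:255,245:310]=1
w=(hs[...,1]<40)&(hs[...,2]>125)&x
for k in blobs(w,20): p=k.reshape(-1,2); print("fine top",cv2.boundingRect(k),rect(cast(t,p,70)))
E
```

```text
fine top (269, 204, 28, 23) (array([505.4, -11.2,  61.2,  42.3]), np.float64(0.525))
fine top (260, 180, 18, 12) (array([568.2,  23.1,  41.1,  15.4]), np.float64(-1.191))
```

{"name": "jog_arm", "arguments": {"series": [0,0,-0.041,0.0041,-0.0009,-0.06,1,0,0,-0.041,0.0041,-0.0009,-0.115,1,0,0,-0.041,0.0041,-0.0009,-0.143,1,0,0,-0.041,0.0041,-0.0009,-0.143,1,0,0,-0.041,0.0041,-0.0009,-0.143,0.2,0,0,-0.041,0.0041,-0.0009,-0.143,0,0,0,-0.041,0.0041,-0.0009,-0.143,-0.2,0,0,-0.041,0.0041,-0.0009,-0.143,-1,0,0,-0.041,0.0041,-0.0009,-0.143,-1,0,0,-0.041,0.0041,-0.0009,-0.143,-1,0,0,-0.041,0.0041,-0.0009,-0.143,-1], "squeeze": 18}}

```text
clock: 9.9
eef_pos: [527.5, 0.5, 77.5]
eef_rot: [-0.92, 1.571, 2.736]
wrist_force: [-1.0, -1.1, 2.1]
finger_gap: 42.2
```

{"name": "jog_arm", "arguments": {"series": [0,0,0,0,0,0.01,-1,0,0,0,0,0,0.04,-1,0,0,0,0,0,0.07,-1,0,0,-0.16,-0.02,-0.055,0.07,-1,0,0,-0.32,-0.04,-0.11,0.07,-1,0,0,-0.48,-0.0674,-0.16,0.06,-1,0,0,-0.48,-0.0674,-0.199,0.05,-1,0,0,-0.48,-0.0674,-0.199,0.04,-1,0,0,-0.48,-0.0674,-0.199,0.04,-1,0,0,-0.48,-0.0674,-0.199,0.04,-1]}}

```text
clock: 11.15
eef_pos: [460.4, -197.7, 117.9]
eef_rot: [2.9, 1.571, -0.205]
wrist_force: [0.5, -0.9, -2.4]
finger_gap: 41.7
```

```bash
python3 look.py 3
```

```text
[ 460.5 -197.8  118. ] -1.535
```

View pics/w3.png

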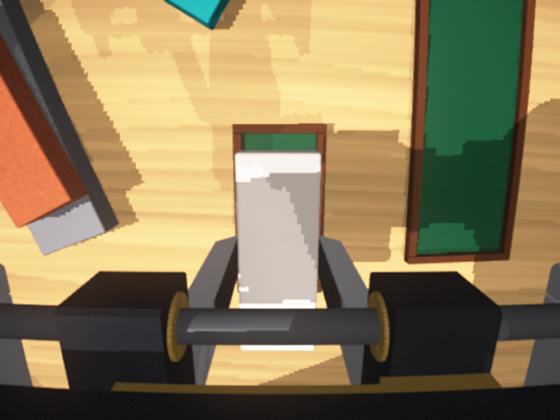

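View pics/t3.png

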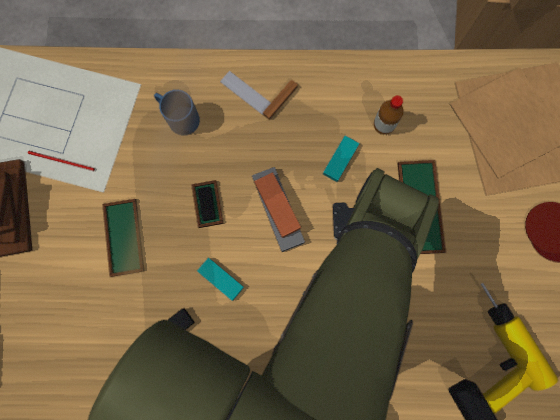

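```bash
python3 - <<'E'
from h import *
c=wrist(); T=toolT(); Ti=np.linalg.inv(T); v=c["color"]; hsv=cv2.cvtColor(v,cv2.COLOR_BGR2HSV)
print(hsv[125:160,278].tolist())
f=lambda u,r,z:(Ti@np.r_[cast(c,[[u,r]],z)[0],1])[:3].round(1)
for r in (151,153): print("stone",r,f(278,r,T[2,3]-7.5))
for r in (132,133,134): print("case",r,f(278,r,4))
print("lat stone",f(235,160,T[2,3]-7.5),f(321,160,T[2,3]-7.5))
print(hsv[145,225:335].tolist()[::2])
t=manip.camera("top"); im=t["color"]; hs=cv2.cvtColor(im,cv2.COLOR_BGR2HSV)
x=np.zeros(hs.shape[:2],bool); x[160:255,245:310]=1
m=((hs[...,0]<14)&(hs[...,1]>110)&x)
for k in blobs(m): print("med top",rect(cast(t,k.reshape(-1,2),50)),rect(cast(t,k.reshape(-1,2),45)))
g=((hs[...,1]<30)&x)
for k in blobs(g|m): print("coarse+med top",rect(cast(t,k.reshape(-1,2),25)))
cv2.imwrite("pics/ct3.png",cv2.resize(im[155:260,235:320],None,fx=5.5,fy=5.5))
E
```

```text
[[10, 160, 115], [10, 159, 120], [11, 163, 117], [10, 154, 121], [10, 159, 117], [10, 161, 117], [10, 160, 118], [12, 145, 111], [34, 84, 91], [67, 105, 112], [68, 117, 118], [69, 119, 118], [68, 114, 116], [68, 116, 117], [67, 111, 119], [67, 115, 118], [67, 112, 118], [67, 113, 117], [68, 115, 118], [68, 113, 117], [68, 111, 117], [68, 114, 116], [69, 115, 115], [69, 112, 118], [68, 95, 118], [52, 49, 114], [19, 36, 122], [12, 35, 160], [12, 30, 212], [16, 16, 239], [15, 12, 246], [13, 9, 248], [15, 10, 249], [15, 10, 249], [15, 10, 249]]
stone 151 [  7.5   0.5 -56.1]
stone 153 [  7.5   0.5 -55.1]
case 132 [113.9   0.7 -63.6]
case 133 [113.9   0.7 -62.8]
case 134 [113.9   0.7 -62.1]
lat stone [  7.5 -20.4 -51.8] [  7.5  21.5 -51.8]
[[20, 112, 241], [20, 113, 241], [20, 112, 241], [19, 115, 239], [12, 152, 149], [10, 160, 126], [10, 159, 127], [10, 159, 125], [12, 137, 82], [47, 80, 67], [62, 88, 99], [64, 94, 109], [66, 102, 107], [66, 99, 108], [66, 99, 108], [66, 102, 107], [67, 102, 108], [67, 102, 107], [66, 103, 106], [67, 109, 105], [67, 104, 105], [67, 100, 105], [66, 101, 106], [67, 101, 106], [68, 111, 117], [68, 116, 117], [68, 112, 118], [68, 117, 116], [68, 117, 116], [68, 116, 117], [69, 119, 116], [68, 112, 118], [67, 112, 116], [68, 117, 116], [68, 112, 114], [67, 108, 116], [68, 113, 115], [67, 111, 115], [68, 111, 115], [68, 109, 115], [68, 115, 113], [67, 109, 115], [68, 111, 115], [68, 114, 114], [67, 111, 113], [61, 88, 96], [10, 157, 122], [10, 160, 137], [10, 162, 142], [10, 159, 104], [13, 146, 124], [17, 125, 192], [17, 128, 193], [17, 128, 192], [17, 128, 191]]
med top (array([527. ,   1.2, 151.7,  50.8]), np.float64(0.472)) (array([528.1,   1.3, 152.4,  51. ]), np.float64(0.472))
coarse+med top (array([523.6,  -1.4, 200.3,  63.7]), np.float64(0.385))
```

{"name": "jog_arm", "arguments": {"series": [0,0,0,0,0,-0.04,-1,0,0,0,0,0,-0.07,-1,0,0,0,0,0,-0.082,-1,0,0,0,0,0,-0.085,-1,0,0,0,0,0,-0.086,-1,0,0,0,0,0,-0.0863,-1,0,0,0,0,0,-0.0863,-1,0,0,0,0,0,-0.0863,-1]}}

```text
clock: 12.35
eef_pos: [460.3, -198.6, 31.5]
eef_rot: [2.651, 1.57, -0.456]
wrist_force: [-1.1, 0.3, 0.9]
finger_gap: 41.9
```

{"name": "jog_arm", "arguments": {"series": [0,0,0,0,0,0,0.0,0,0,0,0,0,0,0.1,0,0,0,0,0,0,0.15,0,0,0,0,0,0,0.15,0,0,0,0,0,0.02,0.2,0,0,0,0,0,0.08,0.5,0,0,0,0,0,0.14,1,0,0,0,0,0,0.19,1,0,0,0.15,0.02,0.06,0.19,1,0,0,0.3,0.04,0.12,0.19,1,0,0,0.437,0.06,0.17,0.19,1,0,0,0.437,0.0674,0.1995,0.19,1,0,0,0.437,0.0674,0.1995,0.19,1,0,0,0.437,0.0674,0.1995,0.19,1]}}

```text
clock: 14.1
eef_pos: [527.3, 0.3, 221.1]
eef_rot: [0.365, 1.571, -2.305]
wrist_force: [-0.1, 0.5, -1.1]
finger_gap: 93.9
```

```bash
python3 look.py 4; python3 - <<'E'
from h import *
c=wrist(); im=c["color"]; hsv=cv2.cvtColor(im,cv2.COLOR_BGR2HSV); x=np.zeros(im.shape[:2],bool);x[80:300,210:350]=1
for a in (110,140):
  m=((hsv[...,0]<14)&(hsv[...,1]>a)&x)
  for k in blobs(m): print("med",cv2.boundingRect(k),rect(cast(c,k.reshape(-1,2),50)))
t=manip.camera("top"); hs=cv2.cvtColor(t["color"],cv2.COLOR_BGR2HSV); x=np.zeros(hs.shape[:2],bool); x[205:270,343:380]=1
for k in blobs((hs[...,1]<50)&(hs[...,2]>110)&x): print("fine in case",rect(cast(t,k.reshape(-1,2),24)))
E
```

```text
[527.3  -0.  221.1] -1.1
med (249, 115, 54, 151) (array([530. ,   1.9, 150. ,  50.4]), np.float64(0.475))
med (249, 115, 54, 151) (array([530.1,   1.8, 150.2,  50.1]), np.float64(0.479))
fine in case (array([ 459.5, -198.5,  108.1,   43.4]), np.float64(0.028))
```

View pics/w4.png

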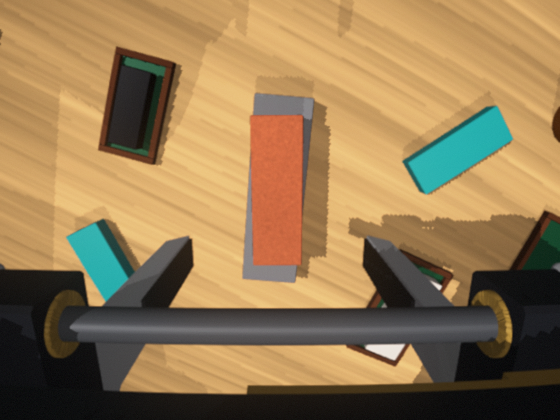

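View pics/t4.png

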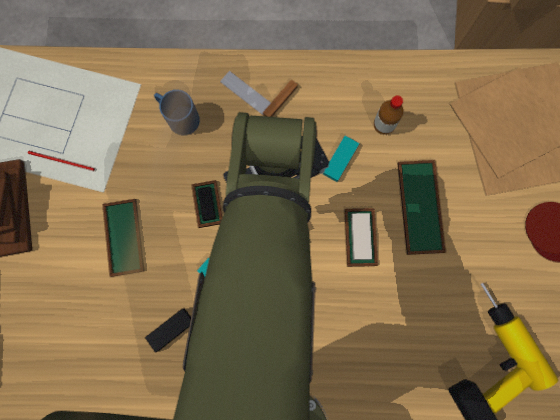

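{"name": "jog_arm", "arguments": {"series": [0,0,0,0.001,0.0005,-0.06,1,0,0,0,0.001,0.0005,-0.12,1,0,0,0,0.001,0.0005,-0.155,1,0,0,0,0.001,0.0005,-0.168,1,0,0,0,0.001,0.0005,-0.168,0.3,0,0,0,0.001,0.0005,-0.168,0.15,0,0,0,0.001,0.0005,-0.168,0,0,0,0,0.001,0.0005,-0.168,-1,0,0,0,0.001,0.0005,-0.168,-1,0,0,0,0.001,0.0005,-0.168,-1,0,0,0,0.001,0.0005,-0.168,-1], "squeeze": 25}}

```text
clock: 15.68
eef_pos: [528.7, 1.5, 53.5]
eef_rot: [2.69, 1.57, 0.02]
wrist_force: [-0.8, 0.4, 6.1]
finger_gap: 49.8
```

{"name": "jog_arm", "arguments": {"series": [0,0,0,0,0,0.01,-1,0,0,0,0,0,0.04,-1,0,0,0,0,0,0.08,-1,0,0,-0.05,-0.01,0.05,0.08,-1,0,0,-0.1,-0.02,0.1,0.08,-1,0,0,-0.15,-0.03,0.15,0.08,-1,0,0,-0.2,-0.04,0.2,0.08,-1,0,0,-0.25,-0.05,0.25,0.08,-1,0,0,-0.297,-0.06,0.3,0.08,-1,0,0,-0.297,-0.07,0.345,0.07,-1,0,0,-0.297,-0.076,0.375,0.06,-1,0,0,-0.297,-0.076,0.375,0.06,-1,0,0,-0.297,-0.076,0.375,0.06,-1]}}

```text
clock: 17.3
eef_pos: [452.6, 376.0, 113.3]
eef_rot: [0.866, 1.57, -2.1]
wrist_force: [-0.6, -0.3, -4.1]
finger_gap: 50.0
```

```bash
python3 look.py 5;python3 - <<'E'
from h import *
s=manip.camera("side"); cv2.imwrite("pics/s5.png",s["color"])
t=manip.camera("top"); hs=cv2.cvtColor(t["color"],cv2.COLOR_BGR2HSV)
x=np.zeros(hs.shape[:2],bool); x[160:255,245:310]=1
for k in blobs((hs[...,1]<35)&x): print("coarse top",rect(cast(t,k.reshape(-1,2),25)))
E
```

```text
[452.8 375.8 113.5] -1.397
coarse top (array([522.8,   0.6, 200.4,  59.5]), np.float64(0.382))
```

View pics/w5.png

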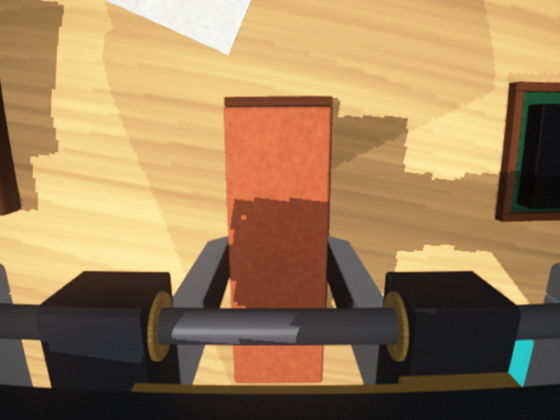

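View pics/s5.png

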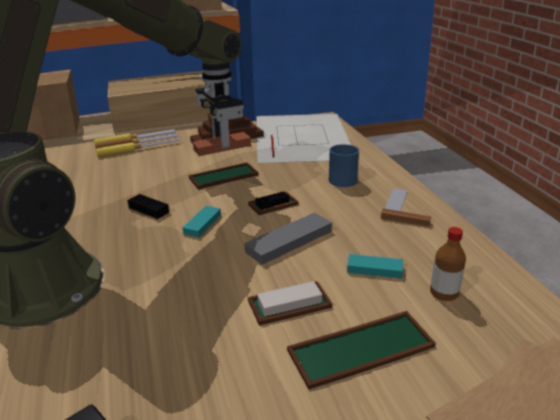

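```bash
python3 - <<'E'
from h import *
c=wrist(); T=toolT(); Ti=np.linalg.inv(T); hsv=cv2.cvtColor(c["color"],cv2.COLOR_BGR2HSV)
print(hsv[92:116,278].tolist()); print(hsv[101,218:340:1,2].tolist()); print(hsv[115,218:340,2].tolist())
f=lambda u,r,z:(Ti@np.r_[cast(c,[[u,r]],z)[0],1])[:3].round(1)
for r in (106,107,108): print("stone",r,f(278,r,T[2,3]-3))
for r in (96,97,98): print("case",r,f(278,r,10))
print(f(225,101,10),f(332,101,10),"stone",f(225,112,T[2,3]-3),f(332,112,T[2,3]-3))
E
```

```text
[[20, 113, 239], [20, 115, 239], [20, 114, 240], [19, 116, 238], [16, 131, 210], [14, 147, 146], [10, 165, 113], [10, 167, 113], [10, 164, 115], [10, 167, 116], [10, 165, 119], [10, 168, 117], [10, 166, 117], [9, 164, 101], [9, 176, 107], [8, 174, 173], [9, 171, 204], [9, 170, 214], [9, 171, 219], [9, 170, 222], [9, 171, 222], [9, 170, 226], [9, 168, 228], [9, 169, 228]]
[243, 242, 243, 243, 242, 226, 161, 120, 114, 113, 115, 112, 115, 115, 115, 114, 115, 115, 115, 118, 115, 115, 116, 114, 116, 115, 115, 115, 115, 115, 115, 116, 115, 116, 116, 115, 115, 113, 113, 114, 114, 115, 116, 115, 117, 115, 116, 116, 117, 114, 119, 116, 116, 116, 117, 117, 117, 114, 116, 117, 116, 117, 116, 116, 116, 116, 114, 117, 114, 114, 114, 116, 115, 114, 117, 115, 115, 117, 116, 116, 115, 116, 114, 114, 116, 116, 115, 115, 115, 115, 116, 115, 117, 117, 115, 116, 115, 116, 116, 117, 116, 117, 116, 114, 116, 117, 116, 115, 115, 117, 117, 117, 111, 119, 140, 159, 164, 164, 172, 200, 226, 232]
[236, 235, 236, 235, 234, 226, 218, 223, 228, 230, 231, 231, 232, 230, 229, 227, 225, 224, 224, 226, 226, 226, 227, 229, 230, 230, 232, 230, 231, 231, 231, 231, 230, 230, 229, 227, 227, 227, 227, 229, 229, 231, 232, 233, 231, 230, 227, 224, 221, 219, 221, 223, 226, 227, 230, 230, 230, 229, 228, 228, 228, 228, 230, 229, 229, 228, 227, 226, 225, 225, 225, 224, 224, 223, 224, 223, 225, 225, 226, 224, 224, 222, 221, 218, 215, 213, 215, 219, 219, 218, 218, 215, 213, 215, 216, 220, 222, 225, 222, 222, 220, 219, 219, 219, 218, 219, 217, 218, 219, 221, 215, 194, 158, 140, 156, 161, 159, 159, 169, 209, 241, 243]
stone 106 [  3.    0.8 -76.9]
stone 107 [  3.    0.8 -76.5]
stone 108 [  3.    0.8 -76. ]
case 96 [103.5   1.  -89.8]
case 97 [103.5   1.  -89.1]
case 98 [103.5   1.  -88.4]
[103.5 -38.2 -86.4] [103.5  40.9 -86.3] stone [  3.  -23.6 -74.3] [  3.   25.8 -74.3]
```

{"name": "jog_arm", "arguments": {"series": [0,0,0,-0.002,-0.0004,-0.04,-1,0,0,0,-0.002,-0.0004,-0.065,-1,0,0,0,-0.002,-0.0004,-0.076,-1,0,0,0,-0.002,-0.0004,-0.079,-1,0,0,0,-0.002,-0.0004,-0.08,-1,0,0,0,-0.002,-0.0004,-0.0805,-1,0,0,0,-0.002,-0.0004,-0.0805,-1,0,0,0,-0.002,-0.0004,-0.0805,-1]}}

```text
clock: 18.55
eef_pos: [450.6, 376.2, 32.9]
eef_rot: [-2.639, 1.57, 0.677]
wrist_force: [1.1, 0.4, -2.5]
finger_gap: 49.7
```

{"name": "jog_arm", "arguments": {"series": [0,0,0,0,0,-0.0005,-1,0,0,0,0,0,-0.0008,-1,0,0,0,0,0,-0.0008,-1,0,0,0,0,0,-0.0008,-1]}}

```text
clock: 19.05
eef_pos: [450.6, 376.1, 32.5]
eef_rot: [-2.779, 1.57, 0.537]
wrist_force: [-2.4, -2.8, 6.0]
finger_gap: 49.8
```

{"name": "jog_arm", "arguments": {"series": [0,0,0,0,0,0,0.2,0,0,0,0,0,0,0.3,0,0,0,0,0,0,0.35,0,0,0,0,0,0,0.35,0,0,0,0,0,0.02,0.35,0,0,0,0,0,0.08,0.6,0,0,0,0,0,0.14,1,0,0,0,0,0,0.19,1,0,0,0.1,0.01,-0.055,0.19,1,0,0,0.207,0.02,-0.11,0.19,1,0,0,0.207,0.03,-0.165,0.19,1,0,0,0.207,0.04,-0.22,0.19,1,0,0,0.207,0.05,-0.275,0.19,1,0,0,0.207,0.06,-0.33,0.19,1,0,0,0.207,0.073,-0.3755,0.19,1,0,0,0.207,0.073,-0.3755,0.19,1,0,0,0.207,0.073,-0.3755,0.19,1]}}

```text
clock: 21.18
eef_pos: [523.4, 0.9, 222.7]
eef_rot: [2.872, 1.57, 0.112]
wrist_force: [-0.1, 0.6, -0.4]
finger_gap: 93.7
```

```bash
python3 look.py 6; python3 - <<'E'
from h import *
c=wrist(); im=c["color"]; hsv=cv2.cvtColor(im,cv2.COLOR_BGR2HSV); x=np.zeros(im.shape[:2],bool);x[70:300,210:350]=1
for a in (40,55):
  for k in blobs((hsv[...,1]<a)&x): print("coarse",cv2.boundingRect(k),rect(cast(c,k.reshape(-1,2),25)))
t=manip.camera("top"); hs=cv2.cvtColor(t["color"],cv2.COLOR_BGR2HSV); x=np.zeros(hs.shape[:2],bool); x[195:280,100:150]=1
for k in blobs((hs[...,0]<14)&(hs[...,1]>110)&(hs[...,2]>125)&x,60): print("med in case",rect(cast(t,k.reshape(-1,2),29)))
for k in blobs(cv2.inRange(hs,(45,60,20),(85,255,255))&(x*255).astype(np.uint8)): print("green",rect(cast(t,k.reshape(-1,2),4)))
E
```

```text
[523.4   1.4 222.5] -1.188
coarse (249, 93, 59, 185) (array([525.7,   0.8, 197.5,  58.7]), np.float64(0.385))
coarse (249, 93, 59, 185) (array([525.7,   0.9, 197.5,  59.2]), np.float64(0.385))
med in case (array([451.4, 375.3, 147.4,  49.1]), np.float64(0.176))
```

View pics/w6.png

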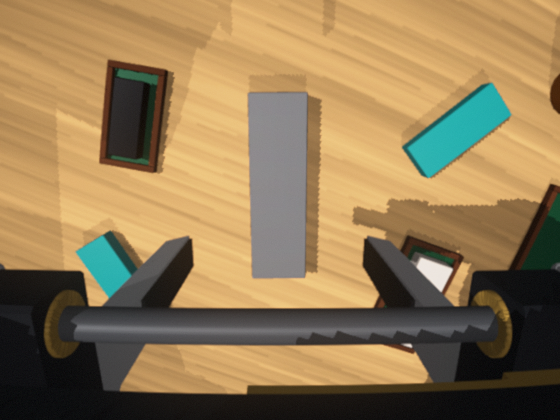

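View pics/t6.png

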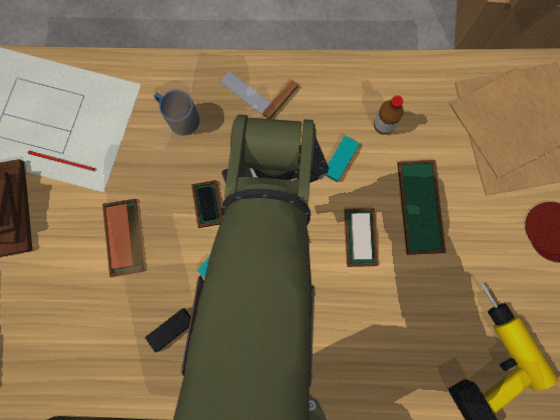

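{"name": "jog_arm", "arguments": {"series": [0,0,0,0.001,0.0002,-0.06,1,0,0,0,0.001,0.0002,-0.12,1,0,0,0,0.001,0.0002,-0.17,1,0,0,0,0.001,0.0002,-0.188,1,0,0,0,0.001,0.0002,-0.1938,1,0,0,0,0.001,0.0002,-0.1938,1,0,0,0,0.001,0.0002,-0.1938,0.5,0,0,0,0.001,0.0002,-0.1938,0.35,0,0,0,0.001,0.0002,-0.1938,0.2,0,0,0,0.001,0.0002,-0.1938,-1,0,0,0,0.001,0.0002,-0.1938,-1,0,0,0,0.001,0.0002,-0.1938,-1,0,0,0,0.001,0.0002,-0.1938,-1], "squeeze": 35}}

```text
clock: 23.0
eef_pos: [524.6, 0.8, 28.2]
eef_rot: [2.869, 1.571, 0.109]
wrist_force: [-0.9, 0.3, 5.6]
finger_gap: 59.5
```

```bash
python3 - <<'E'
from h import *
t=manip.camera("top"); print(cast(t,[[385,128],[397,101]],0).round(),cast(t,[[397,101]],140).round(), cast(t,[[180,130]],0).round())
E
```

```text
[[ 737. -267.    0.]
 [ 810. -299.    0.]] [[ 745. -264.  140.]] [[728. 251.   0.]]
```

{"name": "jog_arm", "arguments": {"series": [0,0,0,0,0,0.01,-1,0,0,0,0,0,0.03,-1,0,0,0,0,0,0.07,-1,0,0,-0.08,0.0,-0.05,0.08,-1,0,0,-0.16,0.0,-0.1,0.08,-1,0,0,-0.24,0.0,-0.15,0.08,-1,0,0,-0.318,0.0,-0.2,0.08,-1,0,0,-0.318,0.0,-0.25,0.08,-1,0,0,-0.318,0.005,-0.295,0.08,-1,0,0,-0.318,0.01,-0.33,0.08,-1,0,0,-0.318,0.0125,-0.3471,0.08,-1,0,0,-0.318,0.0125,-0.3471,0.08,-1,0,0,-0.318,0.0125,-0.3471,0.08,-1]}}

```text
clock: 24.68
eef_pos: [536.8, -345.5, 107.8]
eef_rot: [-0.83, 1.57, 2.375]
wrist_force: [-0.2, 0.9, -5.8]
finger_gap: 59.8
```

```bash
python3 look.py 7
```

```text
[ 537.  -345.4  108. ] -1.506
```

View pics/w7.png

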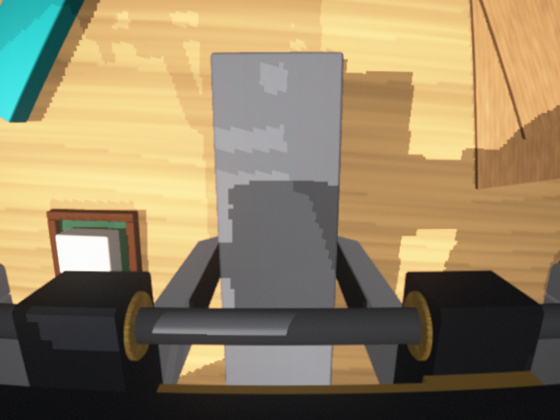

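```bash
python3 - <<'E'
from h import *
c=wrist(); T=toolT(); Ti=np.linalg.inv(T)
v=c["color"].max(2); print(v[48:60,300],v[70,205:220],v[70,335:350])
f=lambda u,r,z:(Ti@np.r_[cast(c,[[u,r]],z)[0],1])[:3].round(1)
for r in (52,54): print("stone",r,f(278,r,T[2,3]-3))
print(f(212,70,T[2,3]-3),f(343,70,T[2,3]-3))
E
```

```text
[244 245 244 210 144 135 146 150 151 150 151 151] [233 233 233 234 234 227 177 146 151 151 152 151 153 154 153] [150 149 151 150 151 146 124 117 160 180 180 193 229 236 236]
stone 52 [   3.     0.6 -100.3]
stone 54 [  3.    0.6 -99.5]
[  3.  -29.2 -92.8] [  3.   29.9 -92.7]
```

View pics/t7.png

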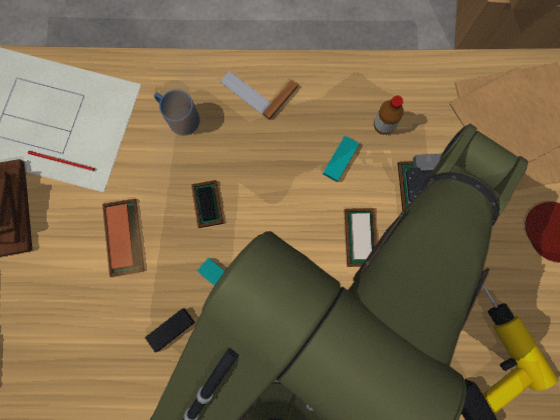

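{"name": "jog_arm", "arguments": {"series": [0,0,0,0,0,-0.03,-1,0,0,0,0,0,-0.05,-1,0,0,0,0,0,-0.06,-1,0,0,0,0,0,-0.06,-1,0,0,0,0,0,-0.06,-1]}}

```text
clock: 25.45
eef_pos: [537.4, -346.6, 49.0]
eef_rot: [2.44, 1.569, -0.637]
wrist_force: [0.6, -1.0, -5.7]
finger_gap: 60.0
```

```bash
python3 look.py 8
```

```text
[ 537.4 -346.6   49. ] -1.507
```

View pics/w8.png

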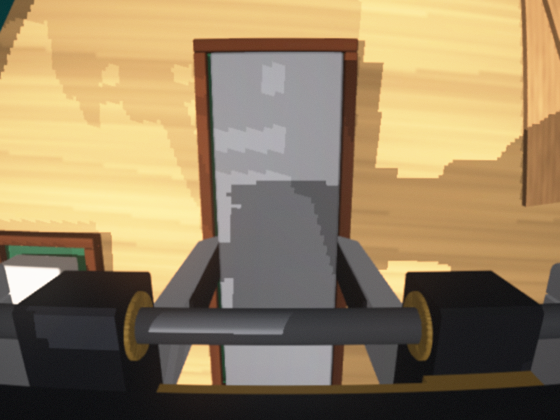

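```bash
python3 - <<'E'
from h import *
c=wrist(); T=toolT(); Ti=np.linalg.inv(T)
v=c["color"].max(2); print(v[34:60,278],v[46,188:204],v[46,350:366])
f=lambda u,r,z:(Ti@np.r_[cast(c,[[u,r]],z)[0],1])[:3].round(1)
for r in (39,40,41): print("case",r,f(278,r,10))
print(f(195,46,10),f(357,46,10))
E
```

```text
[238 239 237 215 136 105 109 110 110 110 110 111 108 108 109  94  73  70
 119 140 151 156 156 156 158 155] [239 239 239 240 234 165 113 108 109 111 110 110 110 109 108 110] [116 113 115 114 112 113 108 113 151 181 186 185 184 186 216 243]
case 39 [  38.9    0.9 -114.5]
case 40 [  38.9    0.9 -114. ]
case 41 [  38.9    0.8 -113.4]
[  38.9  -44.4 -111.3] [  39.    44.  -111.1]
```

{"name": "jog_arm", "arguments": {"series": [0,0,0,0,0,-0.008,-1,0,0,0,0,0,-0.013,-1,0,0,0,0,0,-0.015,-1,0,0,0,0,0,-0.0158,-1,0,0,0,0,0,-0.0162,-1,0,0,0,0,0,-0.0162,-1,0,0,0,0,0,-0.0162,-1]}}

```text
clock: 26.48
eef_pos: [537.1, -346.4, 32.3]
eef_rot: [2.553, 1.57, -0.524]
wrist_force: [-4.0, 2.9, 2.9]
finger_gap: 59.8
```

{"name": "jog_arm", "arguments": {"series": [0,0,0,0,0,0,0.4,0,0,0,0,0,0,0.5,0,0,0,0,0,0,0.6,0,0,0,0,0,0,0.6,0,0,0,0,0,0.02,0.6,0,0,0,0,0,0.08,0.8,0,0,0,0,0,0.14,1,0,0,0,0,0,0.19,1,0,0,0,-0.02,0.06,0.19,1,0,0,0,-0.04,0.12,0.19,1,0,0,0,-0.06,0.18,0.19,1,0,0,0,-0.08,0.24,0.19,1,0,0,0,-0.1,0.3,0.19,1,0,0,0,-0.1,0.35,0.19,1,0,0,0,-0.1,0.35,0.19,1,0,0,0,-0.1,0.35,0.19,1]}}

```text
clock: 28.48
eef_pos: [437.2, 3.3, 222.7]
eef_rot: [2.865, 1.569, -0.212]
wrist_force: [-0.2, -0.5, -0.0]
finger_gap: 94.3
```

```bash
python3 look.py 9; python3 - <<'E'
from h import *
t=manip.camera("top"); hs=cv2.cvtColor(t["color"],cv2.COLOR_BGR2HSV); H,S,V=[hs[...,i] for i in range(3)]
def go(n,m,b,z):
  x=np.zeros(V.shape,bool); x[b[1]:b[3],b[0]:b[2]]=1
  for k in blobs(m&x,60): print(n,rect(cast(t,k.reshape(-1,2),z)))
go("coarse",(S<50)&(V>50),(395,155,450,258),29)
go("medium",(H<14)&(S>110)&(V>125),(100,195,150,280),29)
go("fine",(S<50)&(V>110),(343,205,380,270),24)
go("slip",(V<38)&(S<110),(194,182,222,226),22)
s=manip.camera("side"); cv2.imwrite("pics/s9.png",s["color"])
E
```

```text
[437.2   2.9 222.4] -1.508
coarse (array([ 535.7, -344.1,  202.8,   66.6]), np.float64(0.068))
medium (array([451.7, 374.7, 147. ,  46.6]), np.float64(0.177))
fine (array([ 459.5, -199.2,  107.7,   42.8]), np.float64(0.012))
slip (array([533.4, 173.2,  81.8,  36.2]), np.float64(0.184))
```

View pics/t9.png

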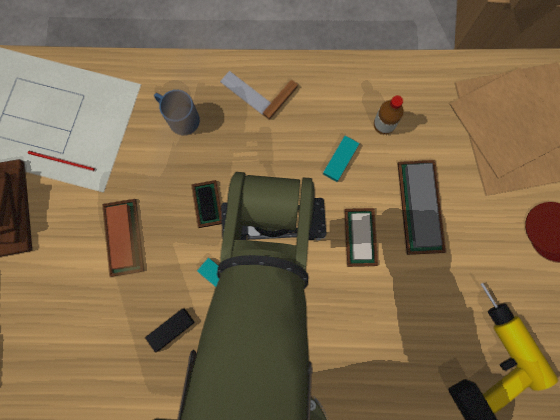

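View pics/s9.png

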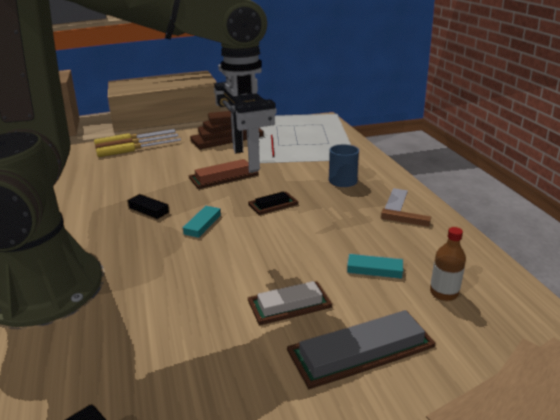

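All four stones lie flat in their own cases: in the top view grey is at (421,207), white at (361,237), red-brown at (124,237) and black at (207,203). The bottle at (388,115) and the mug at (180,110) have not moved. I hand the job in.

```bash
python3 -c "
from cell import manip
print(manip.sign_off())"
```

```text
the job is handed in; nothing more can be done
None
```

I took the pile apart from the top (black, white, red-brown, grey). Each stone was set down to light contact in its own case, then released. I handed the job in at about 28.6 s; no verdict was reported.

My last look, from the top camera, put the stone centres this far from their case centres:

| Stone | Offset from case centre |
|---|---|
| Black | about 5 mm |
| White | about 1 mm |
| Red-brown | about 2 mm |
| Grey | about 2.5 mm |

- **Angles:** long axes are within about 0.03 rad of the cases.
- **Flatness:** all four look flat in the top and side views. I did not measure tilt or underside height separately.
- **Bystanders:** the bottle and mug stand at the same pixels as at the start.
- **Robot:** the gripper was empty and clear of everything, with TCP about 220 mm above the bench.
- **Disagreement:** for the black stone the two cameras differ. The top camera puts it about 4 to 5 mm short of the case centre, and the wrist camera put it about 5 mm off, toward the far end. Both are well inside the 13 mm limit.
- **Grey stone mask:** it measured 66 mm wide against the true 60 mm, because it took in some of the side face or shadow. Its 2.5 mm figure is therefore less exact.

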